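# Refit the stone heat plate in the coffee-pot warmer

## Robot

A 6-joint arm with a two-finger parallel gripper is mounted at the origin on the work surface. World frame = base frame: x ahead of the robot, y to its left, z up, the work surface at z = 0. Lengths are in m, angles in degrees, forces in N, time in s.
With the tool pointing down it reaches from about 0.375 to 0.9 m from the base axis. Payload 3.1 kg.
Tool frame: the origin (TCP) lies at the very end of the fingers, on their centre line; the grasp point (between the pads) lies 19 mm behind it; z points along the fingers, y is the line along which they close (so a half turn about z gives the same grasp; the last joint's range is limited). The gripper opens to 87 mm and grips with 3 to 60 N. Pads are 19 mm wide; open, the fingers measure 117 mm over their backs; the gripper's body (75 mm by 190 mm) begins 51 mm behind the grasp point.
Start: joints at [61.851, 30.224, 82.088, -0, 67.689, -10.227], TCP at [0.192, 0.595, 0.199] pointing down, gripper open.
Joint ranges: [-176.69, 176.69], [-43.24, 126.21], [12.49, 139.97], [-82, 262], [0, 151.66], [-163.58, 163.58]. Speed limits (degrees/s): [159.86, 159.86, 180, 180, 180, 180].

## Interface

Orientations are given as a 3x3 rotation matrix whose columns are the frame's x, y, z axes.
In Python, from rig import * gives the robot as it stands.
- The arm moves only by the tool jog_arm, never from a script. Its arguments are lists of equal length, an entry for each row: "delta_pos": the shift along the world's x, y, z in cm, a list of three; "turn": the turn about the world's z in degrees; "grip": the closure, from 0 (fully open) to 1 (shut). In form: {"delta_pos": [[x, y, z], ...], "turn": [turn, ...], "grip": [grip, ...]}. A call has 1 to 12 rows; each row is the pose to reach, as a shift and turn from the pose commanded when the call began; what a row does not reach only later rows make up. A row lasts 1/8 s, in which the tool goes at most 62.5 mm and 10.7 degrees, less where a joint would pass 70% of its speed; a pose out of reach is approached as far as the arm can. A call with a gripper value outside its range is refused whole. The fingers move at their own pace and stop on an object; the grip force is fixed at half the most. Time passes only in rows, so rows that repeat a pose let the fingers close. It gives the time, the measured TCP pose, the force, the opening and the grip force at its end, in the units of the state.
- read_state(): the state, without advancing time (a new reading comes with each control period).
- capture(name): name is "scene" or "side" or "wrist"; returns a dict with "color" (420x560x3 uint8, blue, green, red), "fovy" (degrees; the focal length in pixels is half the picture's height over the tangent of half this angle, whatever the lens; pixels are square), "cx", "cy" (the principal point, pixels), "k1" (the pictures are not rectified: a ray, as slopes to the right and down, at radius r is drawn at 1 + k1 r^2 times it, then the intrinsics apply), "camera_from_world" (4x4, takes a point from world to camera coordinates). Camera axes: x right, y up, looking along -z (the intrinsics and any distortion apply to the point x, -y, -z); pixel columns grow to the right and rows downward; lengths in m; the calibration is good to about 2 mm. A picture is of the moment at which its call begins. There is no depth.
- hand_in(): hands the job in; it is judged then, once.
The state is a dict: "time_s": time; "joint_positions": joint angles; "qvel": joint speeds; "tau": joint torques, N m; "position": TCP position; "tcp_rot": TCP orientation; "force": force on the tool from outside, world axes, zero at the start; "moment": the same for the moment, N m; "opening": opening from 0.0 (shut) to 1.0 (fully open); "grasp_force": force on a finger pad.
Only numpy, scipy, OpenCV 4.12 (cv2) and the standard library are available. Lean on these libraries where they do the work, as an engineer would, in place of code of your own. Each camera call takes 0.05 s, during which the arm holds its last target. There are 200 camera calls.

## Task

The stone heat plate of the coffee-pot warmer has been wiped and left lying on the warmer's shelf. Slide it between the rails, over the raised lip and on against the sprung bar, until its near edge drops behind the lip and it lies flat and fully home in its bed; then swing the keeper on the rail right round over the plate to lock it in. Go gently: the stone chips if it is shoved or pressed hard; do not force the warmer or its keeper, and leave the pot, glasses and cups where they stand.

Things in the scene. Friction and masses are not known exactly. Their poses are not given: they have to be found in the camera images.
- plate: Loose heat plate: a square slab of pale stone, 110 x 110 x 10 mm, 0.26 to 0.4 kg, edges barely rounded, too wide to be gripped across. Origin: centre of its underside; z up, x and y along its sides; its x is the warmer's x to 0.15 rad. It starts flat on the shelf, within 10 mm of the middle line.
- warmer: Electric pot warmer: low steel housing, 385 x 170 mm, does not move. Origin on the table, under the inner edge of the lip, midway across; x is the way the plate slides home, y across, z up. In order along x: shelf, bevel and lip, bed, sprung bar, black control head (x 121 to 185 mm, 44 mm high, its knob 61 mm).
- shelf (a point): Centre of the warmer's flat shelf, on its top, 24 mm above the table; axes as warmer. The shelf runs from x -200 to -11 mm in the warmer's frame, 170 mm wide.
- lip (a point): Top inner edge of the raised lip, midway across: 28 mm above the table, so 4 mm above the shelf and 6 mm above the bed; axes as warmer. The lip is 4 mm thick (x -4 to 0), 116 mm wide; a 30 degree bevel leads up to it from the shelf.
- mouth (a point): Midway between the ends of the flared mouth of the two side rails, at its top, 40.5 mm above the table. The rails are 116 mm apart inside from x -4 to 122 mm, 40.5 mm high as far as x 22 and 33.5 mm beyond; the mouth widens to 143 mm at x -35 mm. They guide the plate sideways as it is pushed.
- bed (a point): Centre of the bed's floor, where the centre of the plate's underside must come: 55 mm behind the lip's inner edge, 22 mm above the table; axes as warmer. The plate's top is then 32 mm above the table. If its near edge hangs between lip and bar, a light press near the lip (about 10 N) sends it down.
- bar_face (a point): Where the sprung bar's face is at rest: 107 mm behind the lip's inner edge. 86 mm wide, 23 to 38 mm high; its flange reaches 5 mm over the bed from 35 mm up, and the plate's far edge slips under. It yields 6.5 mm, then stops hard: spring 2 N/mm, damped (200 N per m/s: push slowly). At 3.7 mm (8 N, plus 1 to 4 N of sliding friction) the plate clears the lip; it drops as the pusher backs away.
- keeper (a joint): Turn-button keeper on the +y rail: flat steel bar 46 x 12 x 4 mm, underside 35 mm above the table, swinging level about an upright pivot, held by friction (1.4 N at the post). 0: lies along the rail (+x of the warmer), clear of the bed; grows as it swings over the plate, to 1.57 (pointing to -y), its hard stop. Starts at 0 to 0.25. A plate more than 3 mm proud is in its way.
- pivot (a point): The keeper's pivot axis, at its underside: x 35, y 75.5 mm in the warmer's frame, 35 mm above the table; axes as warmer.
- post (a point): The keeper's upright finger post, a steel pin 9 mm across and 22 mm high, 36 mm from the pivot; the point is half-way up, 50 mm above the table (the pin spans 39 to 61 mm).
- pot: Bystander: steel coffee pot with handle and spout, 110 mm across, 232 mm high, on the tray; origin at the centre of its foot.
- mug_a: Bystander: glass mug, 68 mm across, 85 high, on the tray; origin at its foot.
- mug_b: Bystander: second glass mug, the same size, on the tray; origin at its foot.
- bowl: Bystander: glass bowl 84 mm across, 45 high, on the tray; origin at its foot.
- cup_a: Bystander: small steel cup, 60 mm across, 48 high, on the table close beside the warmer's shelf, on the keeper's side; origin at its foot.
- cup_b: Bystander: second small steel cup, the same size, on the table close to the warmer on the other side; origin at its foot.
- vase: Bystander: slim glass vase, 64 mm across, 150 high, on the table at the back right; origin at its foot.
There are look-alikes about, which are no part of the job. Of the things like the plate, leave any that is turquoise; of the rest the smaller one is meant.

How it is judged:
By the outcome, as a careful person would: the job done as asked, in the order asked, and still so for the second after the job is handed in, with the robot touching nothing.
It also fails if it takes over 72 s, if anything falls off the work surface, if the arm or the gripper's body presses on something with over 40 N, if the wrist force passes 120 N, or if a joint passes its speed limit or range.

## Working session

There is one attempt and no reset: what is moved stays moved. The work goes in short steps, Python scripts to look and compute and a tool call to move; the robot and the scene stay as the last step left them, time stands still between calls to the robot, and variables do not carry over. Pictures are saved under pics/ and viewed, at most 10 in all, crops included, and the job is handed in when it is done.

Besides the shell and the picture viewer there is one more tool, called after "Emit:" as name(argument=value, ...) on one line, values as JSON. jog_arm: Moves the arm, as the interface text tells. Its arguments: {"type":"object","properties":{"delta_pos":{"type":"array"},"turn":{"type":"array"},"grip":{"type":"array"}},"required":["delta_pos","turn","grip"]}

```bash
mkdir -p pics
cat > h.py <<'E'
from rig import *
import numpy as np, cv2
def snap(n,f):
    c=capture(n); cv2.imwrite('pics/'+f+'.png',c['color']); np.save('pics/'+f+'.npy',{k:v for k,v in c.items()},allow_pickle=True); return c
def load(f): return np.load('pics/'+f+'.npy',allow_pickle=True).item()
def K(c):
    h=c['color'].shape[0]; return h/2/np.tan(np.radians(c['fovy']/2))
def px2w(c,u,v,z):
    f=K(c); d=np.array([(u-c['cx'])/f,(v-c['cy'])/f]); s=d.copy()
    for _ in range(30): s=d/(1+c['k1']*(s@s))
    T=np.linalg.inv(c['camera_from_world']); r=T[:3,:3]@np.array([s[0],-s[1],-1]); o=T[:3,3]
    return o+r*(z-o[2])/r[2]
def w2px(c,p):
    q=c['camera_from_world']@np.append(p,1); s=np.array([q[0],-q[1]])/-q[2]
    return s*(1+c['k1']*(s@s))*K(c)+[c['cx'],c['cy']]
def crop(f,x0,y0,x1,y1,k,out): cv2.imwrite('pics/'+out+'.png',cv2.resize(load(f)['color'][y0:y1,x0:x1],None,fx=k,fy=k,interpolation=cv2.INTER_CUBIC))
E
python3 - <<'E'
from h import *
a=snap('scene','s0');b=snap('side','d0')
for c in(a,b): print(np.linalg.inv(c['camera_from_world'])[:3].round(3),c['fovy'],c['k1'])
s=read_state();print(s['time_s'],s['force'],s['tcp_rot'])
E
```

```text
[[-6.060e-01 -5.160e-01  6.050e-01  1.172e+00]
 [ 7.950e-01 -3.920e-01  4.620e-01  5.430e-01]
 [-1.000e-03  7.620e-01  6.480e-01  7.870e-01]] 57.513234330599424 -0.0931740267537487
[[ 0.984  0.103 -0.146  0.286]
 [-0.178  0.657 -0.732 -1.125]
 [ 0.021  0.746  0.665  1.087]] 42.312895621316194 -0.054915219446664734
0.1 [-0.1629      0.16123729 -0.87070029] [[-9.51480932e-01  3.07706341e-01 -9.18775959e-04]
 [ 3.07707518e-01  9.51479443e-01 -1.71814715e-03]
 [ 3.45511665e-04 -1.91749852e-03 -9.99998102e-01]]
```

View pics/s0.png

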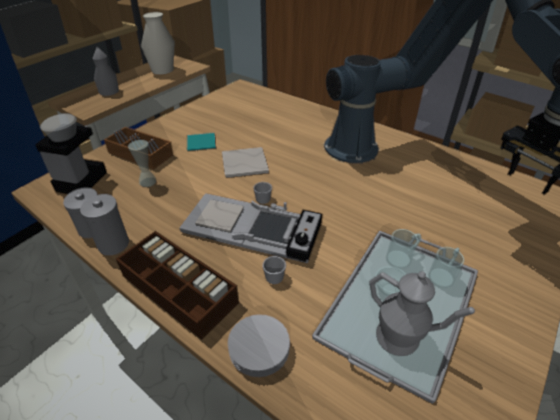

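View pics/d0.png

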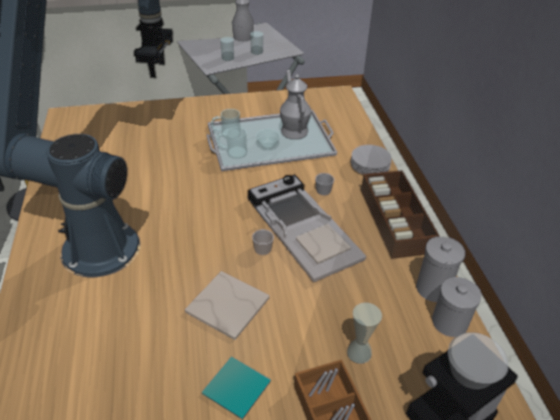

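The scene view shows the plate on the warmer's shelf at about (221,214), the control head at (305,235) and cups at (263,194) and (275,268). The side view has the plate at (324,243), with the larger slab and the turquoise one off the warmer. I'll enlarge both.

Run:
```python
from h import *
crop('s0',170,175,340,295,4.7,'s0c'); crop('d0',230,165,375,285,5,'d0c')
```

```text
(no output)
```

View pics/s0c.png

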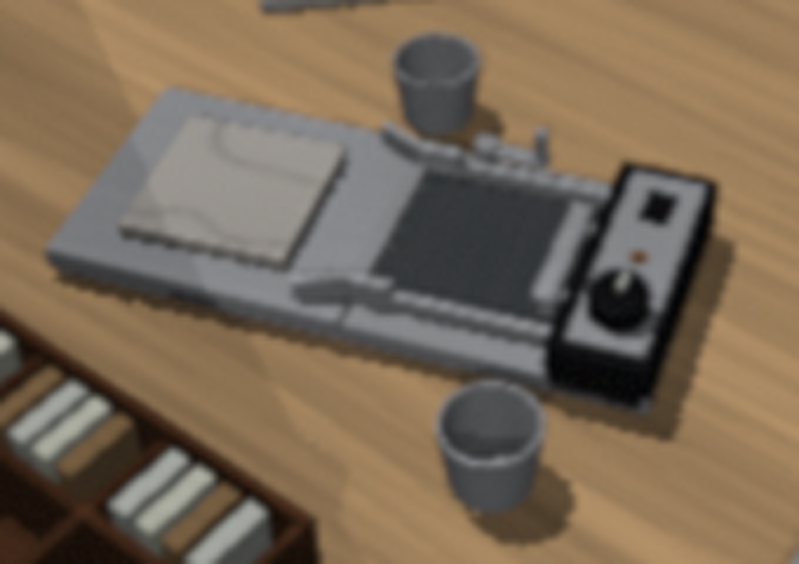

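View pics/d0c.png

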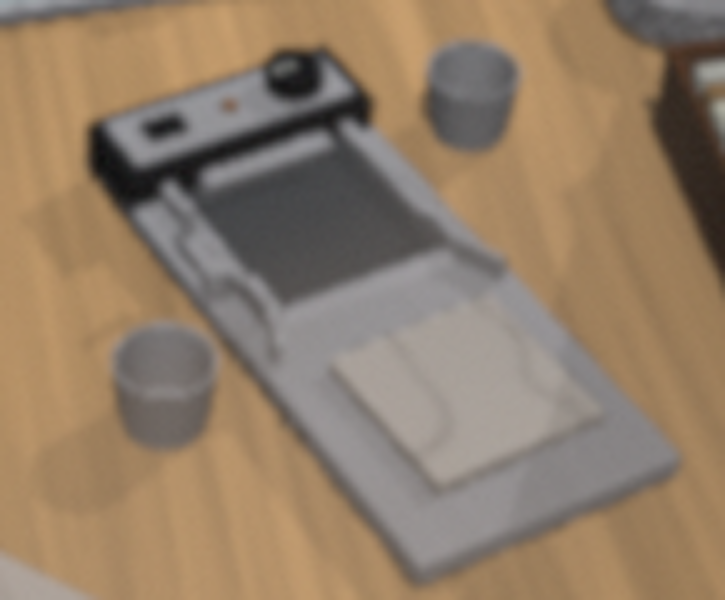

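Crops: s0c shows the plate top corners at (197,117), (347,153), (285,262) and (122,230), with shelf corners at (165,90) and (50,255). d0c shows the plate at (335,362), (485,303), (603,410) and (440,487), with shelf corners at (680,460) and (420,572). The keeper post is at (541,130) in s0c.

```bash
cat > fit.py <<'E'
from h import *
from scipy.optimize import least_squares
S=load('s0');D=load('d0')
s=lambda x,y:((x+.5)/4.7-.5+170,(y+.5)/4.7-.5+175)
d=lambda x,y:((x+.5)/5-.5+230,(y+.5)/5-.5+165)
obs=[(S,s(165,90),(-.2,.085,.024)),(S,s(50,255),(-.2,-.085,.024)),(D,d(680,460),(-.2,-.085,.024)),(D,d(420,572),(-.2,.085,.024)),
(S,s(628,167),(.121,.085,.044)),(S,s(715,183),(.185,.085,.044)),(D,d(325,52),(.185,-.085,.044)),(D,d(370,100),(.121,-.085,.044))]
def w(p,X): c,n=np.cos(p[2]),np.sin(p[2]); return np.array([p[0]+c*X[0]-n*X[1],p[1]+n*X[0]+c*X[1],X[2]])
for c,u,X in obs: print(px2w(c,*u,X[2]).round(4),X)
r=least_squares(lambda p:np.concatenate([w2px(c,w(p,X))-u for c,u,X in obs]),[.65,.1,1.],loss='soft_l1')
p=r.x;print('warmer',p.round(4),np.degrees(p[2]));print(r.fun.reshape(-1,2).round(1))
def loc(q): c,n=np.cos(p[2]),np.sin(p[2]); e=q[:2]-p[:2]; return np.array([c*e[0]+n*e[1],-n*e[0]+c*e[1]])
for n,c,L in(('S',S,[s(197,117),s(347,153),s(285,262),s(122,230)]),('D',D,[d(440,487),d(335,362),d(485,303),d(603,410)])):
    q=np.array([loc(px2w(c,*u,.034)) for u in L]);print(n,(q*1e3).round(1).tolist(),q.mean(0)*1e3)
print('post top loc',loc(px2w(S,*s(541,130),.061))*1e3, 'exp 71,75.5')
print('D post?',w2px(D,w(p,(.071,.0755,.05))))
for n,u,c in(('cupa',s(437,70),S),('cupb',s(490,425),S),('cupa',d(165,350),D),('cupb',d(473,65),D)): print(n,px2w(c,*u,.048).round(3),loc(px2w(c,*u,.048)).round(3))
E
python3 fit.py
```

```text
[ 0.5615 -0.2169  0.024 ] (-0.2, 0.085, 0.024)
[ 0.718  -0.1573  0.024 ] (-0.2, -0.085, 0.024)
[ 0.7153 -0.1732  0.024 ] (-0.2, -0.085, 0.024)
[ 0.5582 -0.2285  0.024 ] (-0.2, 0.085, 0.024)
[0.4559 0.0896 0.044 ] (0.121, 0.085, 0.044)
[0.4356 0.1411 0.044 ] (0.185, 0.085, 0.044)
[0.59   0.1826 0.044 ] (0.185, -0.085, 0.044)
[0.6078 0.1316 0.044 ] (0.121, -0.085, 0.044)
warmer [ 0.5722 -0.0061  1.904 ] 109.08857628769469
[[-0.4 -1.4]
 [-2.3 -1.5]
 [ 0.3 -1.7]
 [-0.8 -1.6]
 [-1.9 -1.9]
 [ 0.7 -0.8]
 [-0.2 -2.8]
 [ 1.3 -1.1]]
S [[-156.0, 49.3], [-48.6, 46.7], [-46.2, -57.5], [-152.5, -63.3]] [-100.83094419   -6.19852888]
D [[-167.3, 50.4], [-59.8, 51.3], [-58.9, -48.3], [-161.2, -58.8]] [-111.79515247   -1.35560936]
post top loc [71.86041246 76.59981113] exp 71,75.5
D post? [266.56961964 207.81537152]
cupa [ 0.456 -0.064  0.048] [-0.017  0.129]
cupb [0.677 0.152 0.048] [ 0.115 -0.15 ]
cupa [ 0.45  -0.069  0.048] [-0.02   0.137]
cupb [0.677 0.151 0.048] [ 0.114 -0.15 ]
```

Run:
```python
from h import *
for n in('s0','d0'): c=load(n);print(c['cx'],c['cy'])
D=load('d0');S=load('s0');print('pot',px2w(D,295,135,0),px2w(S,405,345,0),'mug',px2w(S,400,262,0.01))
c=capture('wrist');T=np.linalg.inv(c['camera_from_world']);print(T.round(3),c['fovy'],c['k1']);s=read_state();print(s['position'],w2px(S,s['position']),w2px(D,s['position']))
R=s['tcp_rot'];print('cam in tcp',(R.T@(T[:3,3]-s['position'])).round(3),(R.T@T[:3,:3]).round(2))
```

```text
278.0941849659063 203.75324705384404
280.19104968427393 210.99863869682238
pot [0.650282   0.46598239 0.        ] [0.65364112 0.50672746 0.        ] mug [0.43947769 0.39574724 0.01      ]
[[ 0.308 -0.906 -0.29   0.112]
 [ 0.951  0.293  0.096  0.619]
 [-0.002 -0.306  0.952  0.384]
 [ 0.     0.     0.     1.   ]] 60.135111234066976 0.009314389713653079
[0.19200921 0.59414726 0.19849992] [522.92301049 189.52274446] [157.81950252  76.65830158]
cam in tcp [ 0.084 -0.001 -0.185] [[-0.    0.95  0.31]
 [ 1.    0.    0.  ]
 [ 0.    0.31 -0.95]]
```

Emit:
jog_arm(delta_pos=[[0, 0, 6], [2, -2, 11], [4, -7, 15], [7, -13, 15], [10, -19, 15], [13, -25, 15], [16, -31, 15], [19, -37, 15], [22, -43, 15], [25, -49, 15], [28, -55, 15], [31, -61, 15]], turn=[0, 0, -5, -11, -17, -23, -29, -35, -41, -47, -53, -53], grip=[0.5, 0.5, 0.5, 0.5, 0.5, 0.5, 0.5, 0.5, 0.5, 0.5, 0.5, 0.5])

```text
time_s: 1.65
position: [0.4826, 0.023, 0.3492]
tcp_rot: [[-0.326, 0.945, 0.0], [0.945, 0.326, 0.0], [0.0, 0.0, -1.0]]
force: [1.0, 1.1, 0.4]
opening: 0.496
grasp_force: 0.0
```

Emit:
jog_arm(delta_pos=[[5, -3, 0], [10, -6, 0], [10, -6, 0], [10, -6, 0]], turn=[0, 0, 0, 0], grip=[0.5, 0.5, 0.5, 0.5])

```text
time_s: 2.15
position: [0.5812, -0.0348, 0.3484]
tcp_rot: [[-0.327, 0.945, -0.003], [0.945, 0.327, 0.001], [0.002, -0.002, -1.0]]
force: [-0.3, 0.3, -0.2]
opening: 0.503
grasp_force: 0.0
```

Run:
```python
from h import *
c=snap('wrist','w0'); print(read_state()['position'],read_state()['force'])
cv2.imwrite('pics/w0b.png',cv2.resize(c['color'],(800,600),interpolation=cv2.INTER_CUBIC))
```

```text
[ 0.580941   -0.03432903  0.34890303] [-0.27273969  0.96051959 -0.77561327]
```

View pics/w0b.png

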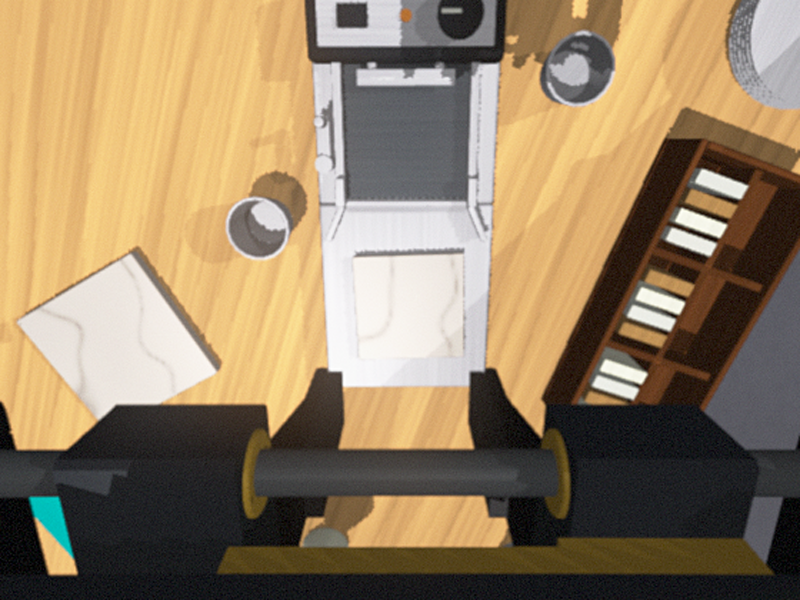

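w0b: plate corners at (354,255), (463,250), (465,357), (357,358); lip inner edge at y≈200, x 344–469; shelf end at y≈386; head's front top corners around (309,50)/(503,48); pivot at (324,163), post at (320,120).

```bash
cat > fitw.py <<'E'
from h import *
W=load('w0'); k=800/560
P=lambda x,y,z:px2w(W,(x+.5)/k-.5,(y+.5)/k-.5,z)
a=np.radians(109.1);R=np.array([[np.cos(a),np.sin(a)],[-np.sin(a),np.cos(a)]]);o=np.array([.5722,-.0061])
f=lambda x,y,z:((R@(P(x,y,z)[:2]-o))*1e3).round(1)
for n,x,y,z,e in[('lipL',344,201,.028,'0,58?'),('lipR',470,201,.028,'0,-58'),('shL',320,205,.024,'85'),('shL2',328,365,.024,'85'),('shR',493,242,.024,'-85'),('shR2',487,375,.024,'-85'),('end',355,386,.024,'-200'),('end',465,386,.024,'-200'),('headL',309,50,.044,'121,85'),('headR',503,48,.044,'121,-85'),
('p1',354,255,.034,''),('p2',463,250,.034,''),('p3',465,357,.034,''),('p4',357,358,.034,''),('pivot',324,163,.039,'35,75.5'),('post',320,120,.061,''),('cupa',259,226,.048,''),('cupb',579,68,.048,'')]: print(n,f(x,y,z),e)
E
python3 fitw.py
```

```text
lipL [-1.3 60.9] 0,58?
lipR [ -1.4 -60.2] 0,-58
shL [-5.6 84.8] 85
shL2 [-174.8   85. ] 85
shR [-41.9 -85. ] -85
shR2 [-186.5  -85.8] -85
end [-199.6   56.8] -200
end [-199.6  -62.6] -200
headL [127.5  84.1] 121,85
headR [128.8 -81.6] 121,-85
p1 [-52.8  52.3] 
p2 [-47.9 -54.4] 
p3 [-161.2  -60.2] 
p4 [-162.4   52.6] 
pivot [34.3 76.7] 35,75.5
post [70.7 74.9] 
cupa [-22.2 139. ] 
cupb [ 112.5 -146.7]
```

```bash
cat >> h.py <<'E'
A=np.radians(109.1);RW=np.array([[np.cos(A),np.sin(A)],[-np.sin(A),np.cos(A)]]);OW=np.array([.5722,-.0061])
def loc(q): return RW@(np.asarray(q)[:2]-OW)
def st():
    s=read_state(); print('t',s['time_s'],'loc mm',(loc(s['position'])*1e3).round(1),'z',(s['position'][2]*1e3).round(1),'Floc',(RW@s['force'][:2]).round(2),s['force'][2].round(2),'pos',s['position'].round(4))
E
python3 - <<'E'
from h import *
print('vase',loc(px2w(load('d0'),360,352,0)),loc(px2w(load('s0'),149,184,0)),loc(px2w(load('d0'),367,312,.15)),loc(px2w(load('s0'),138,147,.15)))
print('boxtop',loc(px2w(load('s0'),158,233,.05)),loc(px2w(load('s0'),118,264,.05)))
E
```

```text
vase [-0.43301032  0.09752967] [-0.41918596  0.09343144] [-0.4305909   0.09947346] [-0.42064504  0.08991143]
boxtop [-0.22383431 -0.14488193] [-0.26235728 -0.27638855]
```

Emit:
jog_arm(delta_pos=[[1.5, -5, -5], [3.4, -10, -10], [5.3, -14.3, -14], [5.3, -14.3, -18], [5.3, -14.3, -22], [5.3, -14.3, -24], [5.3, -14.3, -24]], turn=[0, 0, 0, 0, 0, 0, 0], grip=[0.5, 0.5, 0.5, 0.5, 0.5, 0.5, 0.5])

```text
time_s: 3.08
position: [0.6332, -0.1762, 0.1082]
tcp_rot: [[-0.328, 0.945, -0.004], [0.945, 0.328, 0.002], [0.003, -0.003, -1.0]]
force: [0.9, -0.0, -0.1]
opening: 0.5
grasp_force: 0.0
```

Emit:
jog_arm(delta_pos=[[0.1, -0.2, -2], [0.1, -0.2, -4], [0.1, -0.2, -5.5], [0.1, -0.2, -6.5], [0.1, -0.2, -7.3], [0.1, -0.2, -7.8], [0.1, -0.2, -8.1], [0.1, -0.2, -8.1]], turn=[0, 0, 0, 0, 0, 0, 0, 0], grip=[0.5, 0.5, 0.5, 0.5, 0.5, 0.5, 0.5, 0.5])

```text
time_s: 4.08
position: [0.6362, -0.1802, 0.0283]
tcp_rot: [[-0.327, 0.945, 0.0], [0.945, 0.327, -0.0], [-0.0, 0.0, -1.0]]
force: [0.1, -0.3, -0.2]
opening: 0.498
grasp_force: 0.0
```

```bash
python3 -c "
from h import *
st()"
```

```text
t 4.075 loc mm [-185.4   -3.6] z 28.3 Floc [-0.3  -0.02] -0.2 pos [ 0.6362 -0.1802  0.0283]
```

Emit:
jog_arm(delta_pos=[[-0.29, 0.21, 0], [-0.39, 0.5, 0], [-0.52, 0.88, 0], [-0.65, 1.26, 0], [-0.78, 1.63, 0], [-0.91, 2.01, 0], [-1.04, 2.39, 0], [-1.17, 2.77, 0], [-1.31, 3.15, 0], [-1.44, 3.52, 0], [-1.57, 3.9, 0], [-1.7, 4.28, 0]], turn=[0, 0, 0, 0, 0, 0, 0, 0, 0, 0, 0, 0], grip=[0.5, 0.5, 0.5, 0.5, 0.5, 0.5, 0.5, 0.5, 0.5, 0.5, 0.5, 0.5])

```text
time_s: 5.58
position: [0.6191, -0.1371, 0.0283]
tcp_rot: [[-0.327, 0.945, 0.0], [0.945, 0.327, -0.0], [-0.0, 0.0, -1.0]]
force: [0.9, 0.1, -0.2]
opening: 0.502
grasp_force: 0.0
```

```bash
python3 -c "
from h import *
st();c=snap('wrist','w1')
cv2.imwrite('pics/w1b.png',cv2.resize(c['color'],(800,600),interpolation=cv2.INTER_CUBIC))"
```

```text
t 5.575 loc mm [-139.1   -1.5] z 28.3 Floc [-0.15 -0.86] -0.18 pos [ 0.6191 -0.1371  0.0283]
```

View pics/w1b.png

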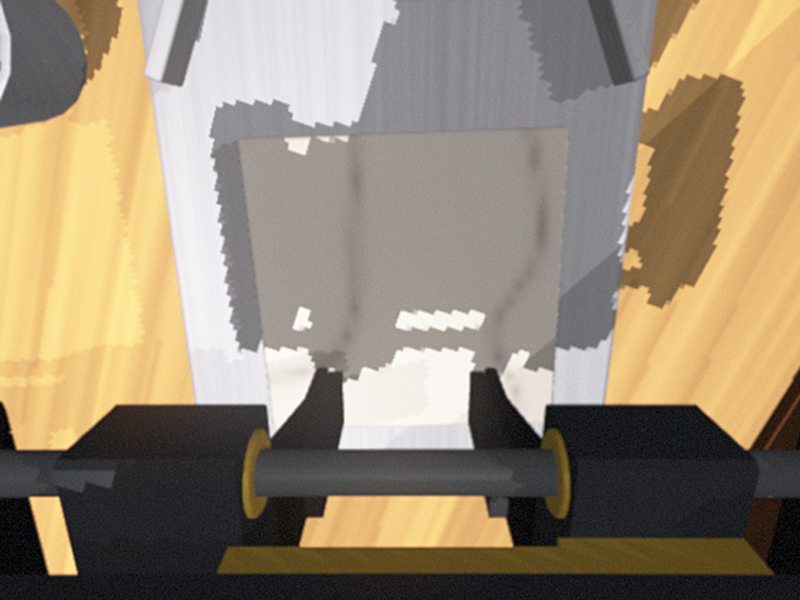

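w1b: front corners of the plate at (240,139) and (567,127), near edge at y≈427 (x 340) to 425 (x 470), between the fingers.

```bash
cat >> h.py <<'E'
def pts(n,L,k=800/560):
    W=load(n)
    for x,y,z in L: print((loc(px2w(W,(x+.5)/k-.5,(y+.5)/k-.5,z))*1e3).round(1))
E
python3 -c "
from h import *
pts('w1',[(240,139,.034),(567,127,.034),(340,427,.034),(470,425,.034),(150,78,.0405),(648,76,.0405)])"
```

```text
[-55.1  52.9]
[-51.4 -54.4]
[-162.7   24.2]
[-161.8  -26.8]
[-37.4  76.6]
[-37.  -75.7]
```

```bash
python3 -c "
from h import *
W=load('w1');s=read_state();p=s['position'];R=s['tcp_rot']
f=lambda q:(w2px(W,q)*800/560).round(0)
print(s['time_s'],s['joint_positions'])
print('tcp',f(p),'tip corners',[ (y,x,f(p+R@[x,y,0])) for y in(-.0217,-.0367) for x in(-.0095,.0095)])
print('20mm up',[f(p+R@[x,.0217,-.03]) for x in(-.0095,.0095)])
T=np.linalg.inv(W['camera_from_world']);print((R.T@(T[:3,3]-p)).round(4))
"
```

```text
5.625 [-2.25358766e+01  4.34773062e+01  8.77402850e+01  1.67113012e-02
  4.88294185e+01 -4.16394934e+01]
tcp [405. 364.] tip corners [(-0.0217, -0.0095, array([350., 386.])), (-0.0217, 0.0095, array([348., 341.])), (-0.0367, -0.0095, array([312., 386.])), (-0.0367, 0.0095, array([309., 341.]))]
20mm up [array([468., 426.]), array([471., 375.])]
[ 0.0831  0.0004 -0.1853]
```

```bash
python3 -c "
from h import *
a=snap('scene','s1');b=snap('side','d1');p=read_state()['position'];R=read_state()['tcp_rot']
o=[]
for c,x,y in((a,170,160),(b,255,175)):
    q=w2px(c,p);print(q, ((q-[x,y]+.5)*4-.5).round())
    o.append(cv2.resize(c['color'][y:y+130,x:x+100],None,fx=4,fy=4,interpolation=cv2.INTER_CUBIC))
cv2.imwrite('pics/m1.png',np.hstack(o));st()"
```

```text
[209.43647708 212.43122284] [159. 211.]
[328.03804246 250.09707022] [294. 302.]
t 5.725 loc mm [-139.1   -1.5] z 28.3 Floc [-0.09  0.61] 0.57 pos [ 0.6191 -0.1371  0.0283]
```

View pics/m1.png

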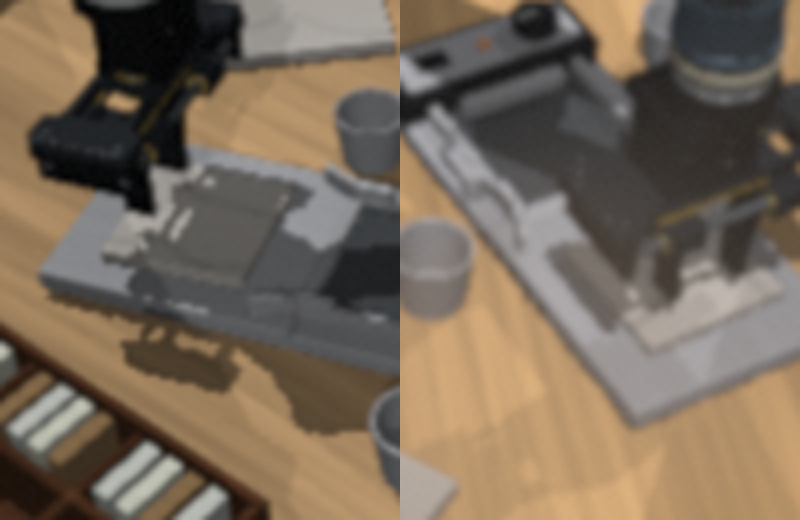

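The plate has not moved. m1 shows the fingertips, at about (140,210)/(172,168) and (665,303)/(735,278), hovering above it, so the half-closed fingers end higher than the reported TCP. I'll back off and find the shelf by touch.

Emit:
jog_arm(delta_pos=[[0.25, -0.7, 0], [0.6, -1.8, 0], [1.0, -3.0, 0], [1.3, -3.9, 0], [1.5, -4.35, 0], [1.5, -4.35, 0], [1.5, -4.35, -0.3], [1.5, -4.35, -0.6], [1.5, -4.35, -0.8], [1.5, -4.35, -0.8]], turn=[0, 0, 0, 0, 0, 0, 0, 0, 0, 0], grip=[0.5, 0.5, 0.5, 0.5, 0.5, 0.5, 0.5, 0.5, 0.5, 0.5])

```text
time_s: 6.98
position: [0.634, -0.1805, 0.0199]
tcp_rot: [[-0.327, 0.945, -0.001], [0.945, 0.327, 0.0], [0.0, -0.001, -1.0]]
force: [-0.5, -0.8, 0.2]
opening: 0.499
grasp_force: 0.0
```

```bash
python3 -c "
from h import *
st()"
```

```text
t 6.975 loc mm [-185.    -1.3] z 19.9 Floc [-0.58  0.73] 0.24 pos [ 0.634  -0.1805  0.0199]
```

Emit:
jog_arm(delta_pos=[[0, 0, -0.15], [0, 0, -0.3], [0, 0, -0.3]], turn=[0, 0, 0], grip=[0.5, 0.5, 0.5])

```text
time_s: 7.35
position: [0.6341, -0.1808, 0.0171]
tcp_rot: [[-0.327, 0.945, -0.0], [0.945, 0.327, 0.0], [0.0, -0.0, -1.0]]
force: [-0.5, 0.5, 0.5]
opening: 0.498
grasp_force: 0.0
```

Emit:
jog_arm(delta_pos=[[0, 0, -0.1], [0, 0, -0.2], [0, 0, -0.2]], turn=[0, 0, 0], grip=[0.5, 0.5, 0.5])

```text
time_s: 7.72
position: [0.6341, -0.1808, 0.0152]
tcp_rot: [[-0.327, 0.945, -0.0], [0.945, 0.327, 0.0], [0.0, -0.0, -1.0]]
force: [-0.2, -0.1, 0.2]
opening: 0.503
grasp_force: 0.0
```

Emit:
jog_arm(delta_pos=[[0, 0, -0.1], [0, 0, -0.2], [0, 0, -0.2]], turn=[0, 0, 0], grip=[0.5, 0.5, 0.5])

```text
time_s: 8.1
position: [0.6341, -0.1808, 0.0131]
tcp_rot: [[-0.327, 0.945, -0.0], [0.945, 0.327, 0.0], [0.0, -0.0, -1.0]]
force: [1.0, -0.6, 0.4]
opening: 0.499
grasp_force: 0.0
```

Emit:
jog_arm(delta_pos=[[0, 0, -0.1], [0, 0, -0.15], [0, 0, -0.15]], turn=[0, 0, 0], grip=[0.5, 0.5, 0.5])

```text
time_s: 8.48
position: [0.6341, -0.1808, 0.0117]
tcp_rot: [[-0.327, 0.945, -0.0], [0.945, 0.327, 0.0], [0.0, -0.0, -1.0]]
force: [-0.0, -0.0, 0.5]
opening: 0.498
grasp_force: 0.0
```

Emit:
jog_arm(delta_pos=[[0, 0, -0.1], [0, 0, -0.15], [0, 0, -0.15]], turn=[0, 0, 0], grip=[0.5, 0.5, 0.5])

```text
time_s: 8.85
position: [0.6341, -0.1808, 0.0102]
tcp_rot: [[-0.327, 0.945, -0.0], [0.945, 0.327, 0.0], [0.0, -0.0, -1.0]]
force: [-0.2, 0.0, 0.3]
opening: 0.498
grasp_force: 0.0
```

Emit:
jog_arm(delta_pos=[[0, 0, -0.1], [0, 0, -0.15], [0, 0, -0.15]], turn=[0, 0, 0], grip=[0.5, 0.5, 0.5])

```text
time_s: 9.22
position: [0.6341, -0.1808, 0.0087]
tcp_rot: [[-0.327, 0.945, -0.0], [0.945, 0.327, 0.0], [0.0, -0.0, -1.0]]
force: [0.0, -0.2, -1.5]
opening: 0.499
grasp_force: 0.0
```

Emit:
jog_arm(delta_pos=[[0, 0, -0.1], [0, 0, -0.15], [0, 0, -0.15]], turn=[0, 0, 0], grip=[0.5, 0.5, 0.5])

```text
time_s: 9.6
position: [0.6341, -0.1808, 0.0072]
tcp_rot: [[-0.327, 0.945, -0.0], [0.945, 0.327, 0.0], [0.0, -0.0, -1.0]]
force: [0.3, -0.2, 0.0]
opening: 0.496
grasp_force: 0.0
```

Emit:
jog_arm(delta_pos=[[0, 0, -0.1], [0, 0, -0.1]], turn=[0, 0], grip=[0.5, 0.5])

```text
time_s: 9.85
position: [0.6341, -0.1808, 0.0062]
tcp_rot: [[-0.327, 0.945, -0.0], [0.945, 0.327, 0.0], [0.0, -0.0, -1.0]]
force: [0.4, -0.2, 0.7]
opening: 0.502
grasp_force: 0.0
```

```bash
python3 -c "
from h import *
a=snap('scene','s2');b=snap('side','d2');p=read_state()['position']
o=[]
for c,x,y in((a,165,165),(b,290,195)):
    q=w2px(c,p);print(((q-[x,y]+.5)*5-.5).round())
    o.append(cv2.resize(c['color'][y:y+100,x:x+80],None,fx=5,fy=5,interpolation=cv2.INTER_CUBIC))
cv2.imwrite('pics/m2.png',np.hstack(o));st()"
```

```text
[160. 250.]
[236. 360.]
t 9.95 loc mm [-185.4   -1.4] z 6.2 Floc [-0.35  0.01] -0.22 pos [ 0.6342 -0.1808  0.0062]
```

View pics/m2.png

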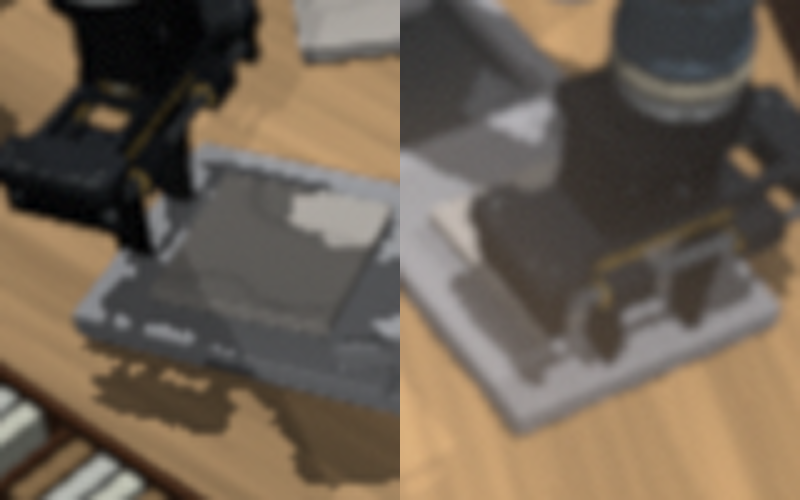

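m2 shows both fingertips now close to the shelf behind the plate's near edge: (140,252)/(185,200) left, (605,362)/(690,325) right. I'll go on touching down.

Emit:
jog_arm(delta_pos=[[0, 0, -0.1], [0, 0, -0.1]], turn=[0, 0], grip=[0.5, 0.5])

```text
time_s: 10.2
position: [0.6341, -0.1808, 0.0051]
tcp_rot: [[-0.327, 0.945, -0.0], [0.945, 0.327, 0.0], [0.0, -0.0, -1.0]]
force: [-0.6, 0.9, -0.7]
opening: 0.498
grasp_force: 0.0
```

Emit:
jog_arm(delta_pos=[[0, 0, -0.1], [0, 0, -0.1]], turn=[0, 0], grip=[0.5, 0.5])

```text
time_s: 10.45
position: [0.6341, -0.1808, 0.0041]
tcp_rot: [[-0.327, 0.945, -0.0], [0.945, 0.327, 0.0], [0.0, -0.0, -1.0]]
force: [-0.3, -0.2, 0.3]
opening: 0.498
grasp_force: 0.0
```

Emit:
jog_arm(delta_pos=[[0, 0, -0.1], [0, 0, -0.1]], turn=[0, 0], grip=[0.5, 0.5])

```text
time_s: 10.7
position: [0.6341, -0.1808, 0.0031]
tcp_rot: [[-0.327, 0.945, -0.0], [0.945, 0.327, 0.0], [0.0, -0.0, -1.0]]
force: [-1.4, 1.0, -0.3]
opening: 0.5
grasp_force: 0.0
```

Emit:
jog_arm(delta_pos=[[0, 0, -0.1], [0, 0, -0.1]], turn=[0, 0], grip=[0.5, 0.5])

```text
time_s: 10.95
position: [0.6341, -0.1808, 0.0021]
tcp_rot: [[-0.327, 0.945, -0.0], [0.945, 0.327, 0.0], [0.0, -0.0, -1.0]]
force: [0.2, 0.2, -0.6]
opening: 0.495
grasp_force: 0.0
```

Emit:
jog_arm(delta_pos=[[0, 0, -0.1], [0, 0, -0.1]], turn=[0, 0], grip=[0.5, 0.5])

```text
time_s: 11.2
position: [0.6342, -0.1809, 0.0012]
tcp_rot: [[-0.327, 0.945, 0.0], [0.945, 0.327, -0.0], [-0.0, -0.0, -1.0]]
force: [-0.1, -0.6, -1.1]
opening: 0.501
grasp_force: 0.0
```

Emit:
jog_arm(delta_pos=[[0, 0, -0.1], [0, 0, -0.1]], turn=[0, 0], grip=[0.5, 0.5])

```text
time_s: 11.45
position: [0.6342, -0.1809, 0.0011]
tcp_rot: [[-0.327, 0.945, 0.0], [0.945, 0.327, -0.0], [-0.0, 0.0, -1.0]]
force: [-2.4, 0.8, 4.5]
opening: 0.501
grasp_force: 2.5
```

Touched the shelf at reported z = 1 mm, so the tips sit 23 mm above the reported TCP at this opening. I'll lift about 3 mm and push.

Emit:
jog_arm(delta_pos=[[0, 0, 0.35], [-0.1, 0.28, 0.35], [-0.25, 0.7, 0.35], [-0.4, 1.13, 0.35], [-0.55, 1.57, 0.35], [-0.7, 2.0, 0.35], [-0.85, 2.44, 0.35], [-1.0, 2.87, 0.35], [-1.15, 3.31, 0.35], [-1.3, 3.74, 0.35], [-1.45, 4.18, 0.35], [-1.6, 4.6, 0.35]], turn=[0, 0, 0, 0, 0, 0, 0, 0, 0, 0, 0, 0], grip=[0.5, 0.5, 0.5, 0.5, 0.5, 0.5, 0.5, 0.5, 0.5, 0.5, 0.5, 0.5])

```text
time_s: 12.95
position: [0.6181, -0.1345, 0.0038]
tcp_rot: [[-0.327, 0.945, -0.0], [0.945, 0.327, 0.0], [0.0, -0.0, -1.0]]
force: [0.8, -0.6, -1.2]
opening: 0.498
grasp_force: 0.7
```

```bash
python3 -c "
from h import *
st();c=snap('wrist','w2')
cv2.imwrite('pics/w2b.png',cv2.resize(c['color'],(800,600),interpolation=cv2.INTER_CUBIC))
# front edge by gradient: template match w1 front part
"
```

```text
t 12.95 loc mm [-136.4   -1.3] z 3.8 Floc [-0.84 -0.57] -1.25 pos [ 0.6181 -0.1345  0.0038]
```

View pics/w2b.png

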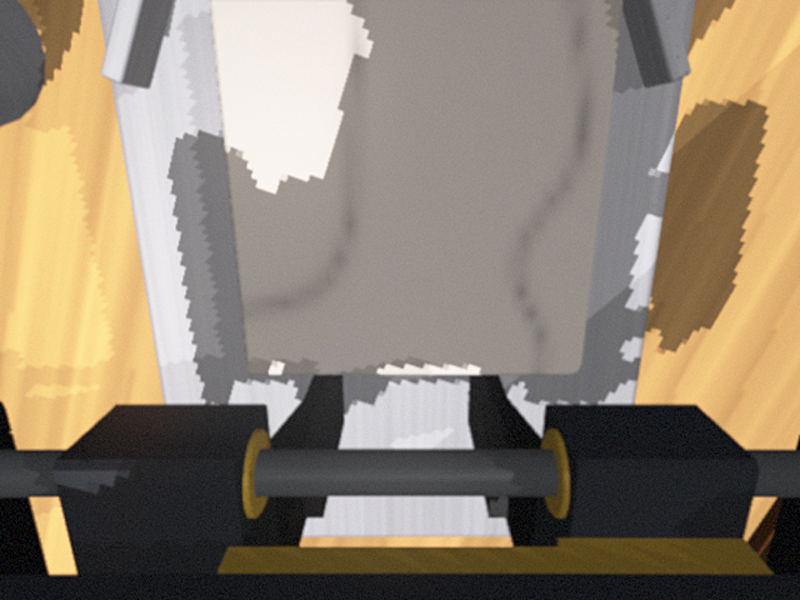

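w2b: the fingertips bear on the plate's near edge at y≈375, corners (247,375) and (581,374), and the plate is squared up.

```bash
python3 -c "
from h import *
pts('w2',[(247,375,.034),(581,374,.034),(400,375,.034)])"
```

```text
[-125.9   50.5]
[-125.6  -58.9]
[-126.     0.4]
```

Emit:
jog_arm(delta_pos=[[-0.16, 0.26, 0], [-0.38, 0.61, 0], [-0.6, 0.96, 0], [-0.81, 1.31, 0], [-1.03, 1.65, 0], [-1.14, 1.93, 0]], turn=[0, 0, 0, 0, 0, 0], grip=[0.5, 0.5, 0.5, 0.5, 0.5, 0.5])

```text
time_s: 13.75
position: [0.6065, -0.1152, 0.0039]
tcp_rot: [[-0.327, 0.945, -0.0], [0.945, 0.327, 0.0], [0.0, -0.0, -1.0]]
force: [1.2, -2.6, 0.4]
opening: 0.5
grasp_force: 1.2
```

```bash
python3 -c "
from h import *
st();c=snap('wrist','w3')
"
```

```text
t 13.75 loc mm [-114.3    3.2] z 3.9 Floc [-2.89 -0.3 ] 0.44 pos [ 0.6065 -0.1152  0.0039]
```

```bash
cat > edge.py <<'E'
from h import *
import sys
def go(n):
    W=load(n);g=cv2.cvtColor(W['color'],cv2.COLOR_BGR2GRAY).astype(float)
    r=g[240:258].mean(0);d=np.diff(r)
    for a,b in((140,220),(370,440)):
        i=np.argsort(-abs(d[a:b]))[:4]+a
        for j in i: print(n,j,d[j].round(),(loc(px2w(W,j+.5,249,.034))*1e3).round(1))
for n in sys.argv[1:]: go(n)
E
python3 edge.py w2 w3
```

```text
w2 188 13.0 [-119.2   42.6]
w2 198 -13.0 [-119.2   38. ]
w2 172 12.0 [-119.1   50. ]
w2 189 11.0 [-119.2   42.2]
w2 435 19.0 [-119.2  -71.6]
w2 434 17.0 [-119.2  -71.1]
w2 407 -13.0 [-119.2  -58.7]
w2 436 12.0 [-119.2  -72. ]
w3 189 17.0 [-97.2  46.8]
w3 198 -12.0 [-97.2  42.6]
w3 199 -11.0 [-97.2  42.2]
w3 190 10.0 [-97.2  46.3]
w3 435 18.0 [-97.2 -67. ]
w3 436 16.0 [-97.2 -67.5]
w3 434 14.0 [-97.2 -66.6]
w3 437 6.0 [-97.2 -68. ]
```

Emit:
jog_arm(delta_pos=[[-0.1, 0.28, 0], [-0.23, 0.66, 0], [-0.36, 1.04, 0], [-0.49, 1.42, 0], [-0.62, 1.8, 0], [-0.75, 2.17, 0], [-0.88, 2.55, 0], [-1.0, 2.9, 0], [-1.1, 3.2, 0], [-1.2, 3.47, 0], [-1.28, 3.7, 0]], turn=[0, 0, 0, 0, 0, 0, 0, 0, 0, 0, 0], grip=[0.5, 0.5, 0.5, 0.5, 0.5, 0.5, 0.5, 0.5, 0.5, 0.5, 0.5])

```text
time_s: 15.18
position: [0.594, -0.0784, 0.0038]
tcp_rot: [[-0.327, 0.945, 0.0], [0.945, 0.327, -0.0], [-0.0, 0.0, -1.0]]
force: [1.4, -3.4, 2.0]
opening: 0.502
grasp_force: 1.7
```

```bash
python3 -c "
from h import *
st();c=snap('wrist','w4')
"
```

```text
t 15.175 loc mm [-75.5   3. ] z 3.8 Floc [-3.72 -0.22] 1.98 pos [ 0.594  -0.0784  0.0038]
```

Emit:
jog_arm(delta_pos=[[-0.1, 0.28, 0], [-0.22, 0.64, 0], [-0.34, 0.99, 0], [-0.47, 1.35, 0], [-0.59, 1.7, 0], [-0.72, 2.08, 0], [-0.85, 2.46, 0], [-0.98, 2.83, 0.1], [-1.11, 3.21, 0.2], [-1.24, 3.59, 0.35], [-1.36, 3.92, 0.45], [-1.47, 4.25, 0.5]], turn=[0, 0, 0, 0, 0, 0, 0, 0, 0, 0, 0, 0], grip=[0.5, 0.5, 0.5, 0.5, 0.5, 0.5, 0.5, 0.5, 0.5, 0.5, 0.5, 0.5])

```text
time_s: 16.73
position: [0.5783, -0.0353, 0.0083]
tcp_rot: [[-0.327, 0.945, -0.002], [0.945, 0.327, 0.001], [0.001, -0.002, -1.0]]
force: [-0.6, -1.0, -2.1]
opening: 0.5
grasp_force: 0.7
```

```bash
python3 -c "
from h import *
st();c=snap('wrist','w5')
"
```

```text
t 16.725 loc mm [-29.6   3.8] z 8.3 Floc [-0.74  0.85] -2.1 pos [ 0.5783 -0.0353  0.0083]
```

Emit:
jog_arm(delta_pos=[[-0.07, 0.2, 0], [-0.16, 0.45, 0], [-0.25, 0.72, 0], [-0.34, 0.98, 0], [-0.41, 1.18, 0], [-0.46, 1.32, 0], [-0.48, 1.39, 0]], turn=[0, 0, 0, 0, 0, 0, 0], grip=[0.5, 0.5, 0.5, 0.5, 0.5, 0.5, 0.5])

```text
time_s: 17.65
position: [0.5745, -0.022, 0.0088]
tcp_rot: [[-0.327, 0.945, 0.0], [0.945, 0.327, 0.0], [0.0, 0.0, -1.0]]
force: [0.6, -2.0, -0.6]
opening: 0.501
grasp_force: 0.7
```

```bash
python3 -c "
from h import *
st();c=snap('wrist','w6')
"
```

```text
t 17.65 loc mm [-15.8   3.1] z 8.8 Floc [-2.07  0.09] -0.64 pos [ 0.5745 -0.022   0.0088]
```

Emit:
jog_arm(delta_pos=[[-0.03, 0.08, 0], [-0.06, 0.16, 0], [-0.08, 0.24, 0], [-0.08, 0.24, 0]], turn=[0, 0, 0, 0], grip=[0.5, 0.5, 0.5, 0.5])

```text
time_s: 18.2
position: [0.574, -0.0201, 0.0088]
tcp_rot: [[-0.327, 0.945, 0.001], [0.945, 0.327, -0.001], [-0.001, 0.0, -1.0]]
force: [1.3, -3.9, -0.2]
opening: 0.5
grasp_force: 1.7
```

```bash
python3 -c "
from h import *
st()
"
```

```text
t 18.2 loc mm [-13.8   2.8] z 8.8 Floc [-4.1   0.02] -0.16 pos [ 0.574  -0.0201  0.0088]
```

Emit:
jog_arm(delta_pos=[[-0.02, 0.06, 0], [-0.04, 0.12, 0], [-0.06, 0.18, 0], [-0.08, 0.24, 0], [-0.08, 0.24, 0], [-0.08, 0.24, 0]], turn=[0, 0, 0, 0, 0, 0], grip=[0.5, 0.5, 0.5, 0.5, 0.5, 0.5])

```text
time_s: 18.95
position: [0.5737, -0.0185, 0.009]
tcp_rot: [[-0.328, 0.945, 0.002], [0.945, 0.328, -0.002], [-0.002, 0.001, -1.0]]
force: [0.9, -7.3, -2.1]
opening: 0.497
grasp_force: 3.2
```

```bash
python3 -c "
from h import *
st()
"
```

```text
t 18.95 loc mm [-12.2   2.6] z 9.0 Floc [-7.21  1.6 ] -2.1 pos [ 0.5737 -0.0185  0.009 ]
```

Emit:
jog_arm(delta_pos=[[-0.02, 0.06, 0], [-0.04, 0.12, 0], [-0.06, 0.18, 0], [-0.08, 0.24, 0], [-0.08, 0.24, 0], [-0.08, 0.24, 0]], turn=[0, 0, 0, 0, 0, 0], grip=[0.5, 0.5, 0.5, 0.5, 0.5, 0.5])

```text
time_s: 19.7
position: [0.5733, -0.0171, 0.0091]
tcp_rot: [[-0.328, 0.945, 0.002], [0.945, 0.328, -0.003], [-0.004, 0.001, -1.0]]
force: [1.3, -8.4, -1.2]
opening: 0.5
grasp_force: 4.6
```

```bash
python3 -c "
from h import *
st();snap('wrist','w7')
"
```

```text
t 19.7 loc mm [-10.7   2.5] z 9.1 Floc [-8.39  1.57] -1.15 pos [ 0.5733 -0.0171  0.0091]
```

Emit:
jog_arm(delta_pos=[[-0.02, 0.05, 0], [-0.03, 0.1, 0], [-0.05, 0.15, 0], [-0.07, 0.2, 0], [-0.07, 0.2, 0], [-0.07, 0.2, 0]], turn=[0, 0, 0, 0, 0, 0], grip=[0.5, 0.5, 0.5, 0.5, 0.5, 0.5])

```text
time_s: 20.5
position: [0.5731, -0.016, 0.0093]
tcp_rot: [[-0.329, 0.944, 0.003], [0.944, 0.329, -0.004], [-0.005, 0.002, -1.0]]
force: [1.2, -11.6, -1.7]
opening: 0.502
grasp_force: 5.8
```

```bash
python3 -c "
from h import *
st();snap('wrist','w8')
"
```

```text
t 20.5 loc mm [-9.6  2.4] z 9.3 Floc [-11.36   2.7 ] -1.65 pos [ 0.5731 -0.016   0.0093]
```

Emit:
jog_arm(delta_pos=[[-0.02, 0.05, 0], [-0.04, 0.11, 0], [-0.04, 0.11, 0], [-0.02, 0.06, 0], [0, 0, 0], [0.03, -0.1, 0], [0.07, -0.2, 0], [0.1, -0.3, 0], [0.13, -0.4, 0], [0.17, -0.5, 0], [0.2, -0.6, 0], [0.23, -0.7, 0]], turn=[0, 0, 0, 0, 0, 0, 0, 0, 0, 0, 0, 0], grip=[0.5, 0.5, 0.5, 0.5, 0.5, 0.5, 0.5, 0.5, 0.5, 0.5, 0.5, 0.5])

```text
time_s: 22.05
position: [0.5734, -0.0193, 0.0088]
tcp_rot: [[-0.326, 0.945, -0.001], [0.945, 0.326, 0.001], [0.001, -0.0, -1.0]]
force: [1.4, -0.7, -0.2]
opening: 0.502
grasp_force: 0.5
```

```bash
python3 -c "
from h import *
st()
"
```

```text
t 22.05 loc mm [-12.9   3.2] z 8.8 Floc [-1.11 -1.15] -0.24 pos [ 0.5734 -0.0193  0.0088]
```

Emit:
jog_arm(delta_pos=[[0.16, -0.47, 0], [0.33, -0.94, 0.2], [0.66, -1.89, 1], [0.98, -2.84, 3], [0.98, -2.84, 5], [0.98, -2.84, 5]], turn=[0, 0, 0, 0, 0, 0], grip=[0.5, 0.5, 0.5, 0.5, 0.5, 0.5])

```text
time_s: 22.8
position: [0.5851, -0.0493, 0.0607]
tcp_rot: [[-0.326, 0.945, 0.004], [0.945, 0.326, -0.001], [-0.002, 0.004, -1.0]]
force: [-0.2, -0.2, -0.1]
opening: 0.503
grasp_force: 0.0
```

```bash
python3 -c "
from h import *
st();c=snap('wrist','w9');s=snap('side','d9')
a=cv2.resize(c['color'][0:290],(800,414),interpolation=cv2.INTER_CUBIC)
b=cv2.resize(s['color'][170:216,245:333],(354,185),interpolation=cv2.INTER_CUBIC);e=snap('scene','s9')['color'][185:245,225:315];e=cv2.resize(e,(277,185),interpolation=cv2.INTER_CUBIC)
o=np.zeros((600,800,3),np.uint8);o[:414]=a;o[415:600,:354]=b;o[415:600,360:637]=e
cv2.imwrite('pics/m9.png',o)
W=c;print([ (n,(w2px(W,[*(OW+RW.T@np.array([x,y])),z])*800/560).round()) for n,x,y,z in(('home near L',0,.055,.032),('near R',0,-.055,.032),('proud38',0,0,.038),('mid32',0,0,.032),('lip',-.002,0,.028))])
"
```

```text
t 22.8 loc mm [-45.    1.9] z 60.7 Floc [-0.1  0.2] -0.13 pos [ 0.5851 -0.0493  0.0607]
[('home near L', array([277., 238.])), ('near R', array([542., 237.])), ('proud38', array([410., 240.])), ('mid32', array([410., 238.])), ('lip', array([409., 241.]))]
```

View pics/m9.png

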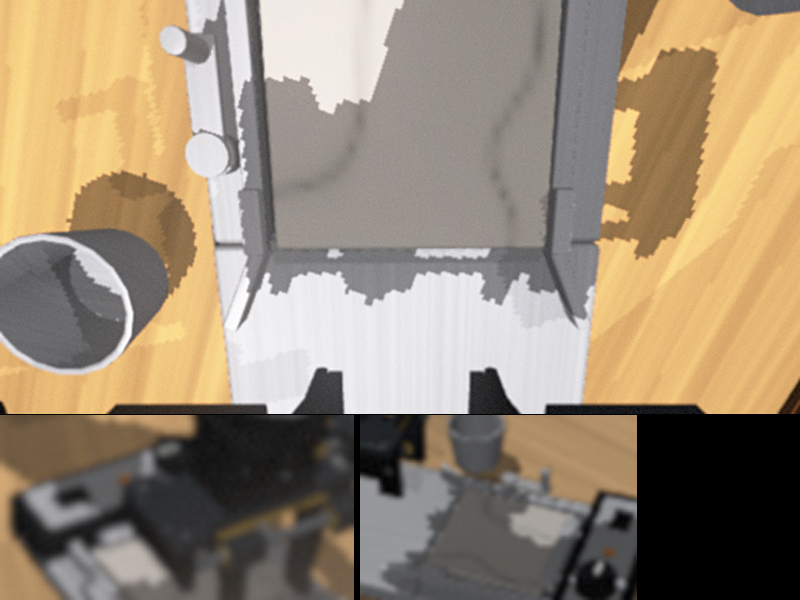

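The last picture shows the plate's near edge at y≈247 (corners 275 and 548). It is 273 px wide, which fits a top near 38 mm rather than 32, so it followed the slow retreat and still sits on the lip. I'll push a bit further, then retreat quickly.

Emit:
jog_arm(delta_pos=[[0, 0, -1.5], [0, 0, -3], [0, 0, -4.2], [0, 0, -5], [-0.05, 0.14, -5.2], [-0.2, 0.57, -5.2], [-0.4, 1.13, -5.2], [-0.6, 1.7, -5.2], [-0.75, 2.17, -5.2], [-0.88, 2.55, -5.2], [-0.93, 2.7, -5.2], [-0.93, 2.7, -5.2]], turn=[0, 0, 0, 0, 0, 0, 0, 0, 0, 0, 0, 0], grip=[0.5, 0.5, 0.5, 0.5, 0.5, 0.5, 0.5, 0.5, 0.5, 0.5, 0.5, 0.5])

```text
time_s: 24.45
position: [0.5742, -0.0213, 0.0068]
tcp_rot: [[-0.327, 0.945, 0.0], [0.945, 0.327, -0.0], [-0.0, 0.0, -1.0]]
force: [0.6, -0.7, 0.3]
opening: 0.501
grasp_force: 0.0
```

```bash
python3 -c "
from h import *
st()
"
```

```text
t 24.45 loc mm [-15.    3.1] z 6.8 Floc [-0.85 -0.29] 0.32 pos [ 0.5742 -0.0213  0.0068]
```

Emit:
jog_arm(delta_pos=[[-0.03, 0.09, 0.15], [-0.06, 0.19, 0.15], [-0.1, 0.28, 0.15], [-0.13, 0.38, 0.15], [-0.16, 0.47, 0.15], [-0.2, 0.57, 0.15], [-0.23, 0.66, 0.15], [-0.26, 0.76, 0.15], [-0.29, 0.85, 0.15], [-0.29, 0.85, 0.15], [-0.29, 0.85, 0.15]], turn=[0, 0, 0, 0, 0, 0, 0, 0, 0, 0, 0], grip=[0.5, 0.5, 0.5, 0.5, 0.5, 0.5, 0.5, 0.5, 0.5, 0.5, 0.5])

```text
time_s: 25.82
position: [0.5732, -0.0163, 0.0086]
tcp_rot: [[-0.329, 0.944, 0.004], [0.944, 0.329, -0.005], [-0.006, 0.002, -1.0]]
force: [0.6, -10.2, -1.4]
opening: 0.499
grasp_force: 5.4
```

```bash
python3 -c "
from h import *
st()
"
```

```text
t 25.825 loc mm [-10.    2.4] z 8.6 Floc [-9.87  2.78] -1.38 pos [ 0.5732 -0.0163  0.0086]
```

Emit:
jog_arm(delta_pos=[[-0.03, 0.08, 0], [-0.05, 0.15, 0], [-0.08, 0.23, 0], [-0.1, 0.28, 0], [-0.1, 0.28, 0], [-0.1, 0.28, 0]], turn=[0, 0, 0, 0, 0, 0], grip=[0.5, 0.5, 0.5, 0.5, 0.5, 0.5])

```text
time_s: 26.58
position: [0.5728, -0.0148, 0.0087]
tcp_rot: [[-0.33, 0.944, 0.005], [0.944, 0.33, -0.007], [-0.008, 0.002, -1.0]]
force: [-0.1, -15.2, -0.8]
opening: 0.501
grasp_force: 7.1
```

```bash
python3 -c "
from h import *
st()
c=snap('wrist','w10')
"
```

```text
t 26.575 loc mm [-8.4  2.3] z 8.7 Floc [-14.35   5.03] -0.79 pos [ 0.5728 -0.0148  0.0087]
```

Emit:
jog_arm(delta_pos=[[1.2, -3.5, 0], [1.2, -3.5, 0.5], [1.2, -3.5, 2.5], [1.2, -3.5, 5], [1.2, -3.5, 5], [1.2, -3.5, 5]], turn=[0, 0, 0, 0, 0, 0], grip=[0.5, 0.5, 0.5, 0.5, 0.5, 0.5])

```text
time_s: 27.38
position: [0.5814, -0.0442, 0.0578]
tcp_rot: [[-0.327, 0.945, -0.001], [0.945, 0.327, 0.001], [0.001, -0.001, -1.0]]
force: [0.4, 0.1, -0.9]
opening: 0.502
grasp_force: 0.0
```

```bash
cat > dz.py <<'E'
from h import *
import sys
# near-edge row, left/right plate edges by gradient, in the 800x600 scale
for n in sys.argv[1:]:
    W=load(n);g=cv2.GaussianBlur(cv2.cvtColor(W['color'],cv2.COLOR_BGR2GRAY),(3,3),0).astype(float);k=800/560
    print(n,'pred home near L/R',[(w2px(W,[*(OW+RW.T@np.array([0,y])),.032])*k).round(1).tolist() for y in(.055,-.055)],
     'lip -4 z28',(w2px(W,[*(OW+RW.T@np.array([-.004,0])),.028])*k).round(1),'bevel -11',(w2px(W,[*(OW+RW.T@np.array([-.011,0])),.024])*k).round(1))
    for c0 in(220,290,350):
        p=g[:,c0-8:c0+8].mean(1);d=np.diff(p);i=np.arange(140,210);j=i[np.argsort(-abs(d[140:210]))[:6]]
        print('col',round(c0*k),[(round((a+1)*k,1),round(d[a])) for a in sorted(j)])
E
python3 -c "
from h import *
st();snap('wrist','w11')"; python3 dz.py w9 w11
```

```text
t 27.375 loc mm [-39.    3.7] z 57.8 Floc [-0.08 -0.43] -0.85 pos [ 0.5814 -0.0442  0.0578]
w9 pred home near L/R [[277.0, 237.9], [541.9, 237.4]] lip -4 z28 [409.4 245.4] bevel -11 [409.3 259.4]
col 314 [(np.float64(247.1), -11), (np.float64(248.6), -13), (np.float64(271.4), 16), (np.float64(272.9), 27), (np.float64(274.3), 27), (np.float64(275.7), 19)]
col 414 [(np.float64(255.7), -10), (np.float64(257.1), -16), (np.float64(258.6), -11), (np.float64(274.3), 15), (np.float64(275.7), 12), (np.float64(290.0), 10)]
col 500 [(np.float64(245.7), -9), (np.float64(247.1), -10), (np.float64(295.7), 5), (np.float64(297.1), 8), (np.float64(298.6), 11), (np.float64(300.0), 10)]
w11 pred home near L/R [[281.4, 253.5], [547.2, 253.5]] lip -4 z28 [414.1 260.9] bevel -11 [413.9 274.6]
col 314 [(np.float64(254.3), -7), (np.float64(255.7), -9), (np.float64(277.1), 25), (np.float64(278.6), 40), (np.float64(280.0), 32), (np.float64(281.4), 12)]
col 414 [(np.float64(257.1), 19), (np.float64(258.6), 15), (np.float64(265.7), -16), (np.float64(267.1), -14), (np.float64(278.6), 16), (np.float64(280.0), 15)]
col 500 [(np.float64(254.3), -7), (np.float64(255.7), -7), (np.float64(258.6), 6), (np.float64(264.3), -8), (np.float64(265.7), -6), (np.float64(291.4), 6)]
```

Near edge moved from 10 px short of the predicted home line to 2 px, and the lip top is visible again, so the plate seems to have dropped. I'll confirm by a gentle touch near the lip (tip at 32 mm means reported z ≈ 9 mm).

Emit:
jog_arm(delta_pos=[[-0.4, 1.27, 0], [-0.8, 2.5, 0], [-1.2, 3.8, -0.5], [-1.57, 5.06, -2], [-1.57, 5.06, -3.3], [-1.57, 5.06, -4], [-1.57, 5.06, -4.3], [-1.57, 5.06, -4.4], [-1.57, 5.06, -4.4]], turn=[0, 0, 0, 0, 0, 0, 0, 0, 0], grip=[0.5, 0.5, 0.5, 0.5, 0.5, 0.5, 0.5, 0.5, 0.5])

```text
time_s: 28.55
position: [0.5669, 0.0052, 0.0145]
tcp_rot: [[-0.326, 0.945, 0.001], [0.945, 0.326, -0.0], [-0.0, 0.0, -1.0]]
force: [-0.1, -0.0, -0.0]
opening: 0.501
grasp_force: 0.0
```

Emit:
jog_arm(delta_pos=[[0, 0, -0.1], [0, 0, -0.2], [0, 0, -0.2]], turn=[0, 0, 0], grip=[0.5, 0.5, 0.5])

```text
time_s: 28.92
position: [0.5666, 0.0056, 0.0123]
tcp_rot: [[-0.327, 0.945, -0.0], [0.945, 0.327, 0.0], [0.0, -0.0, -1.0]]
force: [0.1, 0.4, 0.2]
opening: 0.498
grasp_force: 0.0
```

```bash
python3 -c "
from h import *
st()
"
```

```text
t 28.925 loc mm [12.9  1.5] z 12.3 Floc [ 0.36 -0.23] 0.19 pos [0.5666 0.0056 0.0123]
```

Already below 38 mm with no contact. I'll carry on to 32.

Emit:
jog_arm(delta_pos=[[0, 0, -0.1], [0, 0, -0.2], [0, 0, -0.3], [0, 0, -0.35], [0, 0, -0.35]], turn=[0, 0, 0, 0, 0], grip=[0.5, 0.5, 0.5, 0.5, 0.5])

```text
time_s: 29.55
position: [0.5666, 0.0056, 0.0091]
tcp_rot: [[-0.327, 0.945, 0.0], [0.945, 0.327, -0.0], [-0.0, 0.0, -1.0]]
force: [-0.8, -0.2, 5.3]
opening: 0.499
grasp_force: 2.2
```

Emit:
jog_arm(delta_pos=[[0, 0, -0.06], [0, 0, -0.06]], turn=[0, 0], grip=[0.5, 0.5])

```text
time_s: 29.8
position: [0.5666, 0.0056, 0.0091]
tcp_rot: [[-0.327, 0.945, 0.0], [0.945, 0.327, -0.0], [-0.0, 0.0, -1.0]]
force: [-2.0, -0.0, 8.3]
opening: 0.503
grasp_force: 4.4
```

Contact at z = 9.1 mm, so the plate's top near the lip is at 32 mm and it is home. Now lift and cage the keeper's post between the half-open fingers.

Emit:
jog_arm(delta_pos=[[0, 0, 1], [0, 0, 3.5], [-0.5, 0.2, 5.5], [-3, 1.1, 6], [-5.6, 2.1, 6], [-8, 3, 6], [-8.56, 3.18, 6], [-8.56, 3.18, 6], [-8.56, 3.18, 6]], turn=[0, 0, 0, 0, 0, 0, 0, 0, 0], grip=[0.5, 0.5, 0.5, 0.5, 0.5, 0.5, 0.5, 0.5, 0.5])

```text
time_s: 30.92
position: [0.4827, 0.0369, 0.0684]
tcp_rot: [[-0.327, 0.945, 0.002], [0.945, 0.327, -0.0], [-0.001, 0.002, -1.0]]
force: [1.0, -0.6, 0.6]
opening: 0.497
grasp_force: 0.0
```

```bash
python3 -c "
from h import *
st();W=snap('wrist','w12');k=1
g=cv2.cvtColor(W['color'],cv2.COLOR_BGR2GRAY)
print('pred post top',w2px(W,[*(OW+RW.T@np.array([.071,.0755])),.061]),'tcp',w2px(W,[*(OW+RW.T@np.array([.071,.0755])),.039]))
print(g[240:300:3,225:335:4])
"
```

```text
t 30.925 loc mm [69.9 70.5] z 68.4 Floc [-0.87 -0.73] 0.65 pos [0.4827 0.0369 0.0684]
pred post top [274.87110707 248.92031827] tcp [275.63844305 235.13108291]
[[201 195 201 195 190 187 175 188 203 172 217  94 108 116 204 124 212 240
  234 112 109 240 241 243 243 244 242 243]
 [211 199 200 190 190 185 180 197 205 186 210  95 105 108 220 117 207 238
  233 109 103 241 243 241 242 242 243 242]
 [210 205 198 193 184 184 182 200 208 176 205 222 245 213 229 122 213 238
  234 101 111 241 243 244 243 242 243 242]
 [200 201 197 195 187 182 185 204 204 172 210 253 249 240 227 116 206 238
  233  97 105 240 241 243 242 240 241 241]
 [195 202 196 189 186 181 192 204 199 171 218 252 249 245 233 119 209 237
  234  92 110 239 243 243 243 243 242 242]
 [201 205 192 194 180 184 196 204 199 181 225 244 248 241 247 118 217 238
  234  92 109 241 243 243 242 242 241 242]
 [ 71 173 192 187 182 186 202 203 199 180 225 250 247 244 248 120 210 237
  233 107 109 242 240 243 242 243 242 245]
 [ 52  82  62  58 181 190 205 205 195 183 224 250 250 246 246 121 207 239
  233  83 109 241 243 244 242 243 108  63]
 [ 6
[... 700 characters left out ...]
 52  56  55  50 173 203 199 205 204 192 165 252 248 250 244 133 217 235
  233  82 109 242 242 241 241 244  57  44]
 [ 59  47  47  50 183 204 201 209 205 195 251 249 248 250 249 195 219 236
  234  84 106 242 241 241 241 244  55  46]
 [ 49  53  49  53 184 199 202 204 204 207 250 249 248 248 247 243 218 236
  233  80 105 243 240 240 237 242  47  44]
 [ 48  44  55  49 185 201 207 206 201 211 249 249 248 249 247 244 218 237
  232  81 102 241 238 239 238 236  41  38]
 [ 46  48  51  50 162 200 206 205 205 197 250 248 247 248 248 241 215 234
  236  81 108 236 232 228 225 225  31  37]
 [ 48  48  44  47 113 203 208 202 200 198 243 249 248 248 247 235 218 232
  192  73  99 231 226 224 224 224  53  39]]
```

Emit:
jog_arm(delta_pos=[[0, 0, -1.2], [0, 0, -2.6], [0, 0, -3.8], [0, 0, -4.4], [0, 0, -4.5], [0, 0, -4.5]], turn=[0, 0, 0, 0, 0, 0], grip=[0.5, 0.5, 0.5, 0.5, 0.5, 0.5])

```text
time_s: 31.72
position: [0.4811, 0.0374, 0.0232]
tcp_rot: [[-0.327, 0.945, 0.0], [0.945, 0.327, -0.0], [-0.0, 0.0, -1.0]]
force: [0.6, -0.4, 1.3]
opening: 0.501
grasp_force: 0.0
```

```bash
python3 -c "
from h import *
st();p=loc(read_state()['position'])*1e3
for t in [0,8,16,24,32,40,48,56,64,72,80,88,93]:
    a=np.radians(t);q=np.array([35,75.5])+36*np.array([np.cos(a),-np.sin(a)])+17.2*np.array([-np.sin(a),-np.cos(a)])
    print(t,(RW.T@(q-p)/10).round(2))
"
```

```text
t 31.725 loc mm [70.9 71.9] z 23.2 Floc [-0.54 -0.44] 1.29 pos [0.4811 0.0374 0.0232]
0 [1.28 0.46]
8 [1.82 0.36]
16 [2.35 0.18]
24 [ 2.85 -0.07]
32 [ 3.31 -0.38]
40 [ 3.72 -0.76]
48 [ 4.08 -1.19]
56 [ 4.37 -1.66]
64 [ 4.59 -2.17]
72 [ 4.74 -2.71]
80 [ 4.81 -3.26]
88 [ 4.81 -3.82]
93 [ 4.77 -4.16]
```

Emit:
jog_arm(delta_pos=[[0.4, 0.15, 0], [0.85, 0.3, 0], [1.28, 0.46, 0], [1.55, 0.41, 0], [1.82, 0.36, 0], [2.1, 0.27, 0], [2.35, 0.18, 0], [2.6, 0.06, 0], [2.85, -0.07, 0], [3.08, -0.22, 0], [3.31, -0.38, 0], [3.72, -0.76, 0]], turn=[0, 0, 0, -4, -8, -12, -16, -20, -24, -28, -32, -40], grip=[0.5, 0.5, 0.5, 0.5, 0.5, 0.5, 0.5, 0.5, 0.5, 0.5, 0.5, 0.5])

```text
time_s: 33.22
position: [0.5166, 0.0301, 0.023]
tcp_rot: [[0.36, 0.933, -0.004], [0.933, -0.36, 0.0], [-0.001, -0.003, -1.0]]
force: [-1.6, -0.6, 0.2]
opening: 0.502
grasp_force: 0.9
```

```bash
python3 -c "
from h import *
st();s=read_state();print(s['tcp_rot'][:,1],s['grasp_force'],s['opening'])"
```

```text
t 33.225 loc mm [52.4 40.7] z 23.0 Floc [-0.02  1.71] 0.21 pos [0.5166 0.0301 0.023 ]
[ 0.93280718 -0.36035952 -0.00343298] 0.9326482191681862 0.5021936326378617
```

Emit:
jog_arm(delta_pos=[[0.19, -0.21, 0], [0.36, -0.43, 0], [0.52, -0.66, 0], [0.65, -0.9, 0], [0.77, -1.15, 0], [0.87, -1.41, 0], [1.02, -1.95, 0], [1.06, -2.22, 0], [1.09, -2.5, 0], [1.1, -2.78, 0], [1.09, -3.06, 0], [1.08, -3.2, 0]], turn=[-4, -8, -12, -16, -20, -24, -32, -36, -40, -44, -48, -50], grip=[0.5, 0.5, 0.5, 0.5, 0.5, 0.5, 0.5, 0.5, 0.5, 0.5, 0.5, 0.5])

```text
time_s: 34.72
position: [0.5285, -0.0019, 0.0231]
tcp_rot: [[0.945, 0.326, -0.001], [0.326, -0.945, 0.001], [-0.001, -0.001, -1.0]]
force: [-0.7, 1.3, -1.1]
opening: 0.5
grasp_force: 0.7
```

Emit:
jog_arm(delta_pos=[[-0.01, -0.08, 0], [-0.02, -0.16, 0], [-0.03, -0.24, 0], [-0.03, -0.24, 0]], turn=[0, 0, 0, 0], grip=[0.5, 0.5, 0.5, 0.5])

```text
time_s: 35.22
position: [0.529, -0.0033, 0.0232]
tcp_rot: [[0.945, 0.326, 0.001], [0.326, -0.945, 0.002], [0.001, -0.002, -1.0]]
force: [1.4, 6.7, -0.3]
opening: 0.502
grasp_force: 3.1
```

```bash
python3 -c "
from h import *
st();s=read_state();print(s['tcp_rot'][:,1],s['grasp_force'],s['opening'])"
```

```text
t 35.225 loc mm [16.8 39.9] z 23.2 Floc [ 5.91 -3.48] -0.27 pos [ 0.529  -0.0033  0.0232]
[ 0.32574401 -0.94545665 -0.00159987] 3.0688177049160004 0.5018467758230457
```

Hit the keeper's hard stop: 6 N, with the post at x ≈ 34 mm. Now clear off.

Emit:
jog_arm(delta_pos=[[-0.15, 0.4, 0], [-0.4, 1.15, 0], [-0.4, 1.15, 0.3], [-0.4, 1.15, 3], [-0.4, 1.15, 7], [-0.4, 1.15, 12], [-0.4, 1.15, 15], [-0.4, 1.15, 15]], turn=[0, 0, 0, 0, 0, 0, 0, 0], grip=[0.5, 0.5, 0.5, 0.5, 0.5, 0.5, 0.5, 0.5])

```text
time_s: 36.22
position: [0.5267, 0.0063, 0.1759]
tcp_rot: [[0.945, 0.327, 0.007], [0.327, -0.945, -0.002], [0.006, 0.004, -1.0]]
force: [0.6, 0.2, -0.3]
opening: 0.505
grasp_force: 0.0
```

```bash
python3 -c "
from h import *
st();W=snap('wrist','w13');g=cv2.cvtColor(W['color'],cv2.COLOR_BGR2GRAY)
P=lambda x,y,z:w2px(W,[*(OW+RW.T@np.array([x,y])/1e3),z/1e3])
import itertools
print('pivot',P(35,75.5,39),'post top',P(35,39.5,61),'end',P(35,29.5,39),'old post',P(71,75.5,61))
def patch(p,r=14): x,y=p.round().astype(int);print(g[max(0,y-r):y+r+1:3,x-r:x+r+1:3])
patch((P(35,39.5,61)+P(35,39.5,39))/2);patch(P(71,75.5,61))
"; python3 dz.py w13 | head -1
```

```text
t 36.225 loc mm [26.6 38.9] z 175.9 Floc [-0.07 -0.65] -0.27 pos [0.5267 0.0063 0.1759]
pivot [273.36509949 233.46618546] post top [272.35214911 203.20729209] end [272.89483095 186.0683008 ] old post [232.31647363 242.20611056]
[[230 192 226 229 228 225 220 207 213 224]
 [150 142 142 145 183 220 176 214 210 224]
 [149 143 144 137 152 176 174 186 211 215]
 [206 153 143 132 123 122 145 217 205 205]
 [229 232 226 139 110 111 109 195 208 204]
 [231 230 229 132 168 218 193 193 202 209]
 [229 229 222 138 209 221 240 190 214 217]
 [231 231 231 142 202 215 226 202 223 218]
 [177 175 166 122 211 201 200 202 162 151]
 [ 89  90  93 112 211 201 206 201  83  86]]
[[202 195 197 205 200 203 201 203 202 203]
 [203 206 211 207 208 209 201 207 207 210]
 [213 218 221 212 219 218 216 217 220 221]
 [185 187 188 187 184 182 182 184 180 182]
 [178 173 183 180 183 185 179 179 179 177]
 [181 184 184 180 180 179 187 183 183 182]
 [194 186 181 183 182 182 180 182 184 184]
 [195 193 192 194 190 187 184 184 185 185]
 [185 186 182 184 190 197 199 199 194 189]
 [199 203 198 199 195 193 193 201 205 211]]
w13 pred home near L/R [[443.1, 300.8], [447.1, 125.5]] lip -4 z28 [450.8 216.8] bevel -11 [461.  215.9]
```

```bash
python3 -c "
from rig import *
print(hand_in())"
```

```text
the job is handed in; nothing more can be done
None
```

The plate is flat in its bed behind the lip, the keeper is swung round to its hard stop over it, the bystanders were not touched, and the job was handed in at about 36 s.

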